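Slide a coated glass plate out over the end of a bench ledge

TASK

The white-coated glass plate lies flat on the low dark-grey ledge, where nobody can get hold of its edge. Push it gently along the ledge, towards the end where the lidded glass tank stands, until about 30 mm of the plate sticks out past that end of the ledge, and leave it there lying flat and square with the ledge. Only push it: never lift it and never touch its white coating, and leave the tank, the bottles and the dishes as they are.

Things in the scene. Friction and masses are not known exactly. Their poses are not given: they have to be found in the camera images.
- plate: loose glass plate, pale green, 100 mm (its x) by 200 mm (its y) by 5 mm thick, about 0.28 kg with its coating; origin at the centre of its underside; it lies on the ledge with its y roughly along the ledge's y. Its vertical rim is bare glass, 5 mm high; a 10 mm bare margin runs round the coating
- coating: the white layer on top of the plate, fixed to it: 80 mm (x) by 180 mm (y) by 1.5 mm, its top 6.5 mm above the ledge; origin at the centre of its underside, axes as the plate's. Must not be touched
- plate_end_left (a point): middle of the plate's short rim at its +y end, half-way up the 5 mm glass (100 mm from the plate's centre)
- plate_end_right (a point): middle of the plate's short rim at its -y end, half-way up the 5 mm glass (100 mm from the plate's centre)
- ledge: fixed bench riser, a dark-grey ledge between cream lips: 160 mm (x) by 500 mm (y), its flat top 85 mm above the bench. Upright lips 5 mm thick run along both long sides (-x and +x), 10 mm higher than the top, 150 mm apart inside; both short ends are open, without a lip. Origin on the bench under its middle; y runs along its length, z up; it is turned by no more than 0.15 rad
- ledge_end_left (a point): middle of the top's edge at the ledge's open +y end (250 mm from its middle), at the height of the top
- ledge_end_right (a point): middle of the top's edge at the ledge's open -y end (250 mm from its middle), at the height of the top
- tank: loose rectangular developing tank of clear glass, lined with white paper, with a flat frosted lid and round knob: 225 mm (x) by 75 mm (y), 115 mm high, 147 mm over the knob, 0.9 kg; it stands on the bench beyond one end of the ledge, the left (+y) or the right (-y). Origin at the centre of its underside
- green_bottle: loose green glass bottle with a blue cap, 86 mm diameter, 176 mm high, standing on the bench beyond the other end of the ledge. Origin at the centre of its underside
- dropper_bottle: loose small amber bottle with a black cap, 36 mm diameter, 80 mm high, on the bench on the robot's side of the ledge. Origin at the centre of its underside
- dishes: loose stack of three lidded round dishes, cream-white, 91 mm diameter, 48 mm high, on the bench on the far side of the ledge. Origin at the centre of its underside
There are look-alikes about, which are no part of the job. There is more than one size of the plate; the job needs the middle-sized.

How it is judged:
By the outcome, as a careful person would: the job done as asked, in the order asked, and still so for the second after the job is handed in, with the robot touching nothing.
It also fails if it takes over 48 s, if anything falls off the work surface, if the arm or the gripper's body presses on something with over 40 N, if the wrist force passes 120 N, or if a joint passes its speed limit or range.

ROBOT

A 6-joint arm with a two-finger parallel gripper is mounted at the origin on the work surface. World frame = base frame: x ahead of the robot, y to its left, z up, the work surface at z = 0. Lengths are in m, angles in rad, forces in N, time in s.
With the tool pointing down it reaches from about 0.35 to 0.95 m from the base axis. Payload 17.4 kg.
Tool frame: the origin (TCP) lies on the centre line of the jaws, within the pads' length; the fingertips stand 25 mm ahead of it and the grasp point (between the pads) lies 6 mm ahead of it; z points along the fingers, y is the direction in which the jaws open and shut (so a half turn about z gives the same grasp; the last joint's range is limited). The gripper opens to 93 mm and grips with 3 to 60 N. Pads are 15 mm wide; open, the fingers measure 128 mm over their backs; the gripper's body (75 mm by 188 mm) begins 65 mm behind the grasp point.
Start: joints at [1.293, 0.116, 1.442, -0, 1.584, -0.038], TCP at [0.16, 0.656, 0.244] pointing down, gripper open.
Joint ranges: [-2.83, 2.83], [-0.83, 2.19], [0.07, 2.5], [-1.14, 4.28], [0.01, 3], [-2.97, 2.97]. Speed limits (rad/s): [1.89, 1.89, 2.22, 3.14, 3.14, 3.14].

INTERFACE

Orientations are given as a unit quaternion [w, x, y, z].
In Python, from station import telemetry, get_image, camera_info, order gives the robot as it stands.
- The arm moves only by the shell command python3 -m handwheel 'ROWS' [FORCE]. ROWS is JSON, a list of rows, each an object of numbers: "dx", "dy", "dz": the shift along the tool's x, y, z in mm; "roll": the turn about the tool's z in degrees; "grip": the opening, from 0 (shut) to 1 (fully open). In form: [{"dx": .., "dy": .., "dz": .., "roll": .., "grip": ..}, ...]. A call has 1 to 5 rows; each row is the pose to reach, as a shift and turn from the pose commanded when the call began, along the tool's axes at that moment; what a row does not reach only later rows make up. A row lasts 1/8 s, in which the tool goes at most 62.5 mm and 10.7 degrees, less where a joint would pass 70% of its speed; a pose out of reach is approached as far as the arm can. A call with a gripper value outside its range is refused whole. The fingers move at their own pace and stop on an object; FORCE is the grip in N (left out, the last holds). Time passes only in rows, so rows that repeat a pose let the fingers close. It gives the time, the measured TCP pose, the force and the opening at its end, in the units of the state.
- telemetry.state(): the state, without advancing time (a new reading comes with each control period).
- get_image(name): name is "side" or "top" or "wrist"; returns the picture (400x640x3 uint8, red, green, blue); there is no depth.
- camera_info(name): a dict with "intrinsics" (3x3 intrinsics, pixels), "k1" (the pictures are not rectified: a ray, as slopes to the right and down, at radius r is drawn at 1 + k1 r^2 times it, then the intrinsics apply), "rvec" (rotation vector, rad) and "tvec" (3), from world to camera coordinates, as OpenCV has them. Camera axes: x right, y down, z forward; pixel columns grow to the right and rows downward; lengths in m; the calibration is good to about 2 mm. A picture is of the moment at which its call begins: read the wrist's pose just before it. camera_info takes no time and is no camera call; for the wrist camera it gives the pose at the moment of the call.
- order.job_done(): hands the job in, once; it reports no verdict.
The state is a dict: "clock": time; "qpos": joint angles; "joint_vel": joint speeds; "tau": joint torques, N m; "tcp_pos": TCP position; "tool_rot": TCP orientation; "ft_force": force on the tool from outside, world axes, zero at the start; "wrist_torque": the same for the moment, N m; "grip_width": finger opening in m.
Only numpy, scipy, OpenCV 4.12 (cv2) and the standard library are available. Lean on these libraries where they do the work, as an engineer would, in place of code of your own. Each camera call takes 0.05 s, during which the arm holds its last target. There are 200 camera calls.

## Working session

There is one attempt and no reset: what is moved stays moved. The work goes in short steps, Python scripts to look and compute and a shell command to move; the robot and the scene stay as the last step left them, time stands still between calls to the robot, and variables do not carry over. Pictures are saved under pics/ and viewed, about 8 in all and at most 12, crops included, and the job is handed in when it is done.

```bash
mkdir -p pics; ls; python3 - <<'E'
from station import telemetry,get_image,camera_info
import cv2,numpy as np
s=telemetry.state();print(s)
for n in("top","side"):
    im=get_image(n);cv2.imwrite(f"pics/{n}0.png",im[:,:,::-1]);print(n,camera_info(n))
E
```

```text
pics
{'clock': 0.0, 'qpos': array([ 1.29320611e+00,  1.16507490e-01,  1.44223493e+00,  1.73347478e-05,
        1.58397816e+00, -3.78077778e-02]), 'joint_vel': array([-0.0001683 ,  0.00055102, -0.00018043, -0.00100201, -0.00020866,
       -0.00119414]), 'tau': array([ 5.32693357e-04, -7.21232986e+01, -6.22609448e+01,  7.81320711e-02,
        2.37042736e-02, -8.94654505e-06]), 'tcp_pos': array([0.16027262, 0.65553451, 0.24290949]), 'tool_rot': array([-9.71279364e-05,  1.19604081e-01,  9.92821507e-01, -5.55607404e-04]), 'ft_force': array([ 0.08106009, -0.58654721,  0.65190229]), 'wrist_torque': array([ 0.00259396, -0.00997688, -0.04196359]), 'grip_width': 0.09303082003136443}
top {'intrinsics': array([[453.09326517,   0.        , 316.31816427],
       [  0.        , 453.09326517, 206.14222928],
       [  0.        ,   0.        ,   1.        ]]), 'k1': -0.1183018267403674, 'rvec': array([ 2.14237107, -2.16630935,  0.14922663]), 'tvec': array([0.02497183, 0.52477724, 1.2882237 ])}
side {'intrinsics': array([[510.60749142,   0.        , 316.19574083],
       [  0.        , 510.60749142, 197.87986717],
       [  0.        ,   0.        ,   1.        ]]), 'k1': -0.06982990041875763, 'rvec': array([ 2.14776794, -0.70371505,  0.34406201]), 'tvec': array([-0.3876774 ,  0.2500713 ,  1.11292291])}
```

View pics/top0.png

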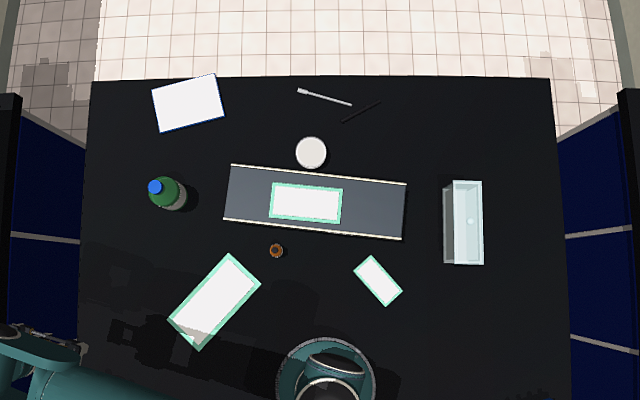

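View pics/side0.png

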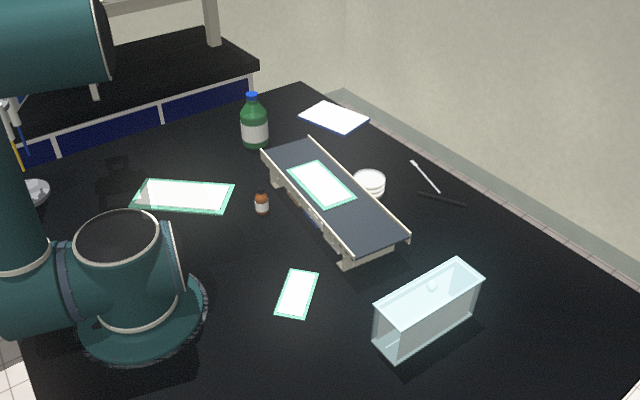

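The top view shows the ledge from about (225,195) to (405,210), with the tank at its right (-y) end at (465,222). The middle-sized plate is on the ledge at (305,203). The arm is clear of all three, so I can measure now.

```bash
cat > h.py <<'E'
import cv2,numpy as np
from station import telemetry,get_image,camera_info
def ray(name,px,z,ci=None):
    c=ci or camera_info(name);K=np.array(c["intrinsics"]);R=cv2.Rodrigues(np.array(c["rvec"]))[0];t=np.array(c["tvec"])
    u=cv2.undistortPointsIter(np.array(px,float).reshape(-1,1,2),K,np.array([c["k1"],0,0,0.]),None,None,(3,100,1e-12)).reshape(-1,2) if 0 else None
    q=(np.array(px,float).reshape(-1,2)-K[:2,2])/K[[0,1],[0,1]]; s=q.copy()
    for _ in range(50): s=q/(1+c["k1"]*(s**2).sum(1,keepdims=True))
    d=np.c_[s,np.ones(len(s))]@R; o=-R.T@t
    return o+d*((z-o[2])/d[:,2])[:,None]
def blob(m,seed):
    n,l=cv2.connectedComponents(m.astype(np.uint8)); return l==l[seed[1],seed[0]]
def rect(pts):  # centre, size, long-axis yaw (of y axis)
    (c,sz,a)=cv2.minAreaRect((pts[:,:2]*1000).astype(np.float32)); b=cv2.boxPoints((c,sz,a))
    e=[b[1]-b[0],b[2]-b[1]]; e=max(e,key=np.linalg.norm); e=e*np.sign(e[1]); return np.array(c),sorted(sz),np.arctan2(-e[0],e[1])
def measure(im,name="top"):
    i=im.astype(int); ex=np.zeros(im.shape[:2],bool)
    reg=np.zeros_like(ex); reg[155:250,215:425]=1
    g=reg&(i.min(2)>0)&(i[...,1]>130)&(i[...,1]-i[...,0]>20)
    return i,reg,g
E
python3 - <<'E'
from h import *
im=cv2.imread("pics/top0.png")[:,:,::-1]
i,reg,g=measure(im)
w=i.min(2)>200
col=(im[203,262:276],im[203,338:348],im[160:180,310],im[230:240,310],im[190,218:236],im[222,396:412])
for c in col: print(c.tolist())
cv2.imwrite("pics/crop0.png",cv2.resize(im[150:250,215:415,::-1],None,fx=4,fy=4,interpolation=cv2.INTER_NEAREST))
E
```

```text
[[101, 108, 117], [101, 108, 117], [101, 108, 116], [100, 107, 116], [101, 107, 116], [100, 107, 115], [96, 100, 110], [102, 116, 119], [172, 240, 213], [163, 241, 216], [161, 237, 212], [199, 238, 224], [251, 242, 245], [244, 241, 243]]
[[170, 234, 215], [150, 233, 204], [161, 239, 211], [169, 231, 203], [81, 80, 93], [92, 98, 106], [91, 99, 107], [92, 99, 108], [93, 100, 108], [92, 99, 108]]
[[231, 227, 223], [231, 227, 222], [231, 227, 222], [231, 227, 222], [233, 229, 224], [228, 226, 223], [222, 220, 219], [240, 238, 237], [169, 167, 166], [15, 17, 15], [10, 11, 15], [0, 0, 0], [177, 173, 157], [255, 255, 246], [166, 158, 144], [76, 85, 92], [90, 99, 108], [92, 101, 108], [93, 101, 110], [92, 100, 109]]
[[40, 38, 32], [0, 1, 4], [17, 19, 21], [27, 29, 31], [25, 27, 31], [25, 28, 31], [26, 29, 31], [25, 28, 30], [25, 27, 30], [26, 28, 31]]
[[27, 28, 32], [28, 28, 32], [27, 28, 32], [27, 27, 31], [26, 28, 30], [27, 27, 31], [27, 28, 31], [25, 26, 29], [19, 19, 23], [63, 65, 72], [101, 108, 117], [102, 110, 118], [101, 108, 117], [101, 107, 117], [101, 107, 117], [101, 107, 116], [101, 109, 117], [101, 108, 116]]
[[88, 96, 104], [88, 97, 104], [89, 96, 104], [89, 96, 105], [90, 98, 105], [91, 98, 107], [57, 62, 68], [6, 6, 6], [13, 13, 15], [12, 13, 14], [22, 24, 26], [25, 27, 30], [25, 26, 30], [25, 27, 28], [25, 27, 29], [25, 26, 28]]
```

View pics/crop0.png

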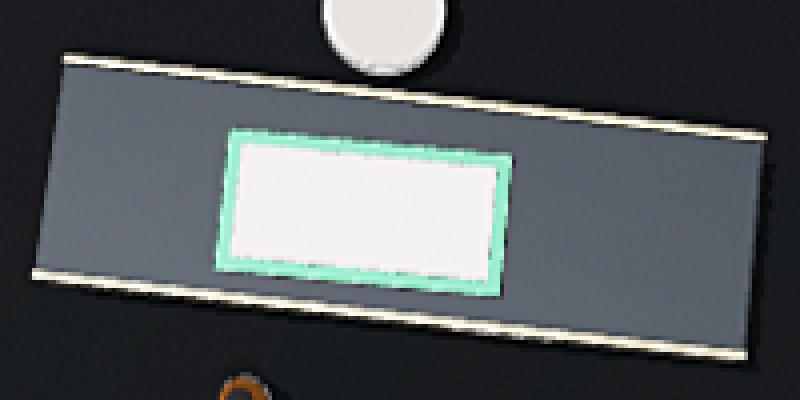

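```bash
cat >> h.py <<'E'
def find(im):
    i=im.astype(int); reg=np.zeros(im.shape[:2],bool); reg[160:250,215:440]=1
    sat=i.max(2)-i.min(2)
    led=blob(reg&(i.min(2)>50)&(sat<25)|reg&(i[...,1]>135),(378,205))
    grey=led&(i.max(2)<135)
    pl=blob(reg&(i[...,1]>150)&((i[...,1]-i[...,0]>25)|(i.min(2)>225))|0,(318,205))
    out={}
    for k,m,z in(("led",led,.090),("plate",pl,.090)):
        c=max(cv2.findContours(m.astype(np.uint8),cv2.RETR_EXTERNAL,cv2.CHAIN_APPROX_NONE)[0],key=len).reshape(-1,2)
        out[k]=rect(ray("top",c,z))
    return out
def report(o):
    for k,(c,s,y) in o.items(): print(k,"c",c.round(1),"size",np.round(s,1),"yaw deg",np.degrees(y).round(2))
    (lc,ls,ly),(pc,ps,py)=o["led"],o["plate"]
    ax=np.array([-np.sin(ly),np.cos(ly)]); n=np.array([np.cos(ly),np.sin(ly)])
    print("plate in ledge: along",((pc-lc)@ax).round(1),"across",((pc-lc)@n).round(1),"dyaw",np.degrees(py-ly).round(2),"overhang at -y",(-(pc-lc)@ax+100-250).round(1))
E
python3 - <<'E'
from h import *
im=cv2.imread("pics/top0.png")[:,:,::-1]
o=find(im);report(o)
# direct edges: ledge end points / lip corner by ray, from crop view px/4+offset
P=lambda x,y:(215+x/4-.4,150+y/4-.4)
print(ray("top",[P(66,62),P(37,272),P(764,140),P(746,352)],.085).round(4)*1000)
print(ray("top",[P(230,130),P(511,154),P(501,296),P(217,271)],.090).round(4)*1000)
# tool pose
s=telemetry.state();from scipy.spatial.transform import Rotation as R
q=s["tool_rot"];print(R.from_quat([q[1],q[2],q[3],q[0]]).as_matrix().round(3))
E
```

```text
led c [531.8  24. ] size [166.3 503.1] yaw deg -7.18
plate c [528.2  49.8] size [101.4 200.1] yaw deg -6.13
plate in ledge: along 25.1 across -6.8 dyaw 1.05 overhang at -y -175.1
[[ 639.3  261.5   85. ]
 [ 488.6  279.8   85. ]
 [ 577.4 -235.2   85. ]
 [ 426.9 -216.8   85. ]]
[[587.4 143.4  90. ]
 [568.1 -54.4  90. ]
 [467.9 -45.6  90. ]
 [487.5 152.3  90. ]]
[[-0.971  0.237 -0.   ]
 [ 0.237  0.971 -0.001]
 [ 0.    -0.001 -1.   ]]
```

```bash
cat >> h.py <<'E'
from scipy.spatial.transform import Rotation as Rot
def go(x,y,z,yang):  # needed shift in tool axes (mm), roll deg, to TCP (mm), tool-y world angle deg
    s=telemetry.state();q=s["tool_rot"];M=Rot.from_quat([q[1],q[2],q[3],q[0]]).as_matrix()
    d=M.T@(np.array([x,y,z])-1000*s["tcp_pos"]);a=np.degrees(np.arctan2(M[1,1],M[0,1]))
    print("t",round(s["clock"],2),"tcp",(1000*s["tcp_pos"]).round(1),"F",s["ft_force"].round(1),"yang",a.round(2),"tilt",np.degrees(M[:2,2]).round(2),"grip",round(s["grip_width"],4))
    print("dx dy dz",d.round(1),"roll",(a-yang).round(2))
E
python3 -m handwheel '[{"dx":-60,"dy":-20,"dz":0,"roll":10,"grip":0.55},{"dx":-100,"dy":-70,"dz":0,"roll":20,"grip":0.55},{"dx":-150,"dy":-110,"dz":0,"roll":30,"grip":0.55},{"dx":-200,"dy":-150,"dz":0,"roll":40,"grip":0.55},{"dx":-245,"dy":-186,"dz":0,"roll":50,"grip":0.55}]'
python3 -c "
from h import *
go(543,183.5,160,-7.15)"
```

```text
clock: 0.72
tcp_pos: [0.3547, 0.4153, 0.2435]
tool_rot: [0.0, 0.53, 0.848, -0.0]
ft_force: [0.9, -1.0, 0.6]
grip_width: 0.0523
t 0.72 tcp [354.7 415.3 243.5] F [ 0.9 -1.   0.6] yang 25.95 tilt [-0.   -0.01] grip 0.0523
dx dy dz [-290.8   67.9   83.5] roll 33.1
```

```bash

python3 -m handwheel '[{"dx":-58,"dy":13,"dz":0,"roll":9},{"dx":-116,"dy":27,"dz":0,"roll":18},{"dx":-174,"dy":41,"dz":0,"roll":27},{"dx":-232,"dy":54,"dz":0,"roll":33.1},{"dx":-291,"dy":68,"dz":0,"roll":33.1}]' >/dev/null
python3 -m handwheel '[{"dz":0},{"dz":0}]' >/dev/null
python3 -c "
from h import *
go(543,183.5,116,-7.15)
im=get_image('side');cv2.imwrite('pics/s1.png',im[:,:,::-1])"
```

```text
t 0.72 tcp [354.7 415.3 243.5] F [ 0.9 -1.   0.6] yang 25.95 tilt [-0.   -0.01] grip 0.0523
dx dy dz [-290.8   67.9  127.5] roll 33.1invalid input at $[0]: expected keys dx, dy, dz, roll, grip
invalid input at $[0]: expected keys dx, dy, dz, roll, grip
```

All keys are required, so I'll send the move again with every one.

```bash

python3 -m handwheel '[{"dx":-58,"dy":13,"dz":0,"roll":9,"grip":0.55},{"dx":-116,"dy":27,"dz":0,"roll":18,"grip":0.55},{"dx":-174,"dy":41,"dz":0,"roll":27,"grip":0.55},{"dx":-232,"dy":54,"dz":0,"roll":33.1,"grip":0.55},{"dx":-291,"dy":68,"dz":0,"roll":33.1,"grip":0.55}]' >/dev/null
python3 -m handwheel '[{"dx":0,"dy":0,"dz":0,"roll":0,"grip":0.55},{"dx":0,"dy":0,"dz":0,"roll":0,"grip":0.55}]' >/dev/null
python3 -c "
from h import *
go(543,183.5,116,-7.15)"
```

```text
t 1.65 tcp [543.4 186.3 243.3] F [ 0.6 -0.5 -0.5] yang -6.86 tilt [-0.04  0.  ] grip 0.0514
dx dy dz [ -2.9  -0.  127.3] roll 0.29
```

```bash

python3 -m handwheel '[{"dx":0,"dy":0,"dz":40,"roll":0.3,"grip":0.55},{"dx":0,"dy":0,"dz":80,"roll":0.3,"grip":0.55},{"dx":0,"dy":0,"dz":110,"roll":0.3,"grip":0.55},{"dx":0,"dy":0,"dz":127,"roll":0.3,"grip":0.55},{"dx":0,"dy":0,"dz":127,"roll":0.3,"grip":0.55}]' >/dev/null
python3 -m handwheel '[{"dx":0,"dy":0,"dz":0,"roll":0,"grip":0.55},{"dx":0,"dy":0,"dz":2,"roll":0,"grip":0.55},{"dx":0,"dy":0,"dz":4,"roll":0,"grip":0.55},{"dx":0,"dy":0,"dz":4,"roll":0,"grip":0.55},{"dx":0,"dy":0,"dz":4,"roll":0,"grip":0.55}]'
python3 -c "
from h import *
go(543,183.5,112,-7.15)
im=get_image('side');cv2.imwrite('pics/s1.png',cv2.resize(im[110:260,230:430,::-1],None,fx=4,fy=4))"
```

```text
clock: 2.9
tcp_pos: [0.5437, 0.1861, 0.1127]
tool_rot: [0.0, 0.75, 0.662, 0.0]
ft_force: [0.1, -0.0, 0.0]
grip_width: 0.0509
t 2.9 tcp [543.7 186.1 112.7] F [ 0.1 -0.   0. ] yang -7.15 tilt [ 0. -0.] grip 0.0509
dx dy dz [-2.7 -0.4  0.7] roll 0.0
```

View pics/s1.png

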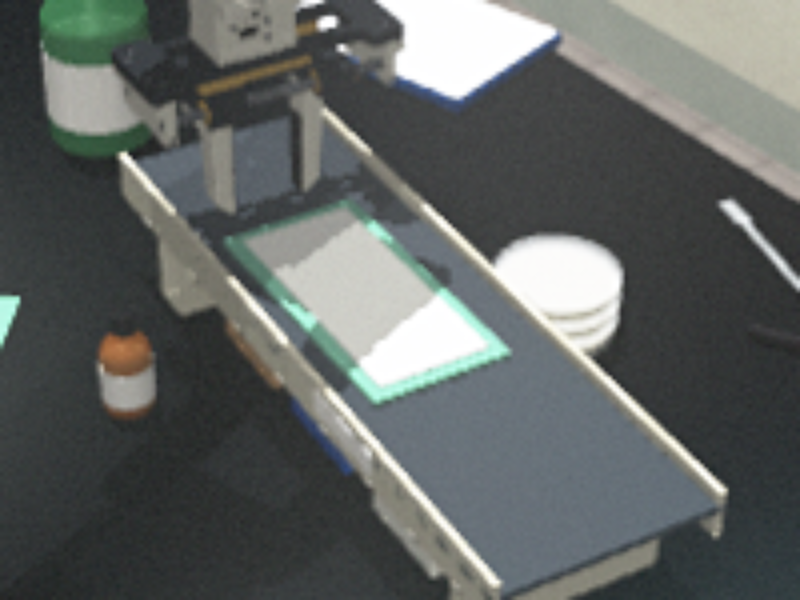

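The fingers stand behind the plate's +y rim, at about (220-310,200) in the crop, with the tips just above the ledge and inside the lips. I'll lower 1 mm and push slowly along -x of the tool.

```bash

python3 -m handwheel '[{"dx":-5,"dy":0,"dz":0.8,"roll":0,"grip":0.55},{"dx":-10,"dy":0,"dz":0.8,"roll":0,"grip":0.55},{"dx":-15,"dy":0,"dz":0.8,"roll":0,"grip":0.55},{"dx":-20,"dy":0,"dz":0.8,"roll":0,"grip":0.55},{"dx":-25,"dy":0,"dz":0.8,"roll":0,"grip":0.55}]'
python3 -m handwheel '[{"dx":-4,"dy":0,"dz":0,"roll":0,"grip":0.55},{"dx":-8,"dy":0,"dz":0,"roll":0,"grip":0.55},{"dx":-12,"dy":0,"dz":0,"roll":0,"grip":0.55},{"dx":-16,"dy":0,"dz":0,"roll":0,"grip":0.55},{"dx":-20,"dy":0,"dz":0,"roll":0,"grip":0.55}]'
python3 -m handwheel '[{"dx":-6,"dy":0,"dz":0,"roll":0,"grip":0.55},{"dx":-12,"dy":0,"dz":0,"roll":0,"grip":0.55},{"dx":-18,"dy":0,"dz":0,"roll":0,"grip":0.55},{"dx":-24,"dy":0,"dz":0,"roll":0,"grip":0.55},{"dx":-30,"dy":0,"dz":0,"roll":0,"grip":0.55}]'
python3 -c "
from h import *
go(543,183.5,112,-7.15)
im=get_image('side');cv2.imwrite('pics/s2.png',cv2.resize(im[110:260,230:430,::-1],None,fx=4,fy=4))
im=get_image('top');cv2.imwrite('pics/t2.png',im[:,:,::-1])"
```

```text
clock: 3.58
tcp_pos: [0.5405, 0.161, 0.1119]
tool_rot: [0.0, 0.75, 0.662, 0.0]
ft_force: [-0.3, -0.4, -0.5]
grip_width: 0.0515
clock: 4.2
tcp_pos: [0.5381, 0.1413, 0.1119]
tool_rot: [-0.0, 0.75, 0.662, 0.0]
ft_force: [0.5, 2.5, 0.0]
grip_width: 0.051
clock: 4.82
tcp_pos: [0.5343, 0.1114, 0.1118]
tool_rot: [-0.0, 0.75, 0.662, -0.0]
ft_force: [0.8, 1.7, 0.3]
grip_width: 0.0507
t 4.83 tcp [534.3 111.4 111.8] F [0.8 1.7 0.3] yang -7.14 tilt [-0.  0.] grip 0.0507
dx dy dz [72.7 -0.3 -0.2] roll 0.01
```

View pics/s2.png

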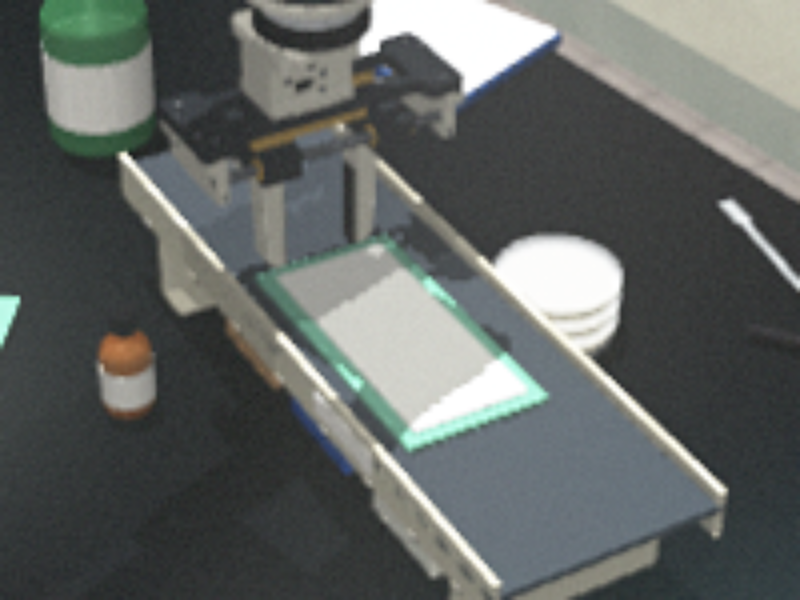

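The plate slides flat with about 2 N of push. The fingers are on its rear rim and the coating is untouched. I'll continue.

```bash

python3 -m handwheel '[{"dx":-6,"dy":0,"dz":0,"roll":0,"grip":0.55},{"dx":-12,"dy":0,"dz":0,"roll":0,"grip":0.55},{"dx":-18,"dy":0,"dz":0,"roll":0,"grip":0.55},{"dx":-24,"dy":0,"dz":0,"roll":0,"grip":0.55},{"dx":-30,"dy":0,"dz":0,"roll":0,"grip":0.55}]'
python3 -m handwheel '[{"dx":-6,"dy":0,"dz":0,"roll":0,"grip":0.55},{"dx":-12,"dy":0,"dz":0,"roll":0,"grip":0.55},{"dx":-18,"dy":0,"dz":0,"roll":0,"grip":0.55},{"dx":-24,"dy":0,"dz":0,"roll":0,"grip":0.55},{"dx":-30,"dy":0,"dz":0,"roll":0,"grip":0.55}]' |grep force
python3 -m handwheel '[{"dx":-6,"dy":0,"dz":0,"roll":0,"grip":0.55},{"dx":-12,"dy":0,"dz":0,"roll":0,"grip":0.55},{"dx":-18,"dy":0,"dz":0,"roll":0,"grip":0.55},{"dx":-24,"dy":0,"dz":0,"roll":0,"grip":0.55},{"dx":-30,"dy":0,"dz":0,"roll":0,"grip":0.55}]'|grep force
python3 -m handwheel '[{"dx":-6,"dy":0,"dz":0,"roll":0,"grip":0.55},{"dx":-12,"dy":0,"dz":0,"roll":0,"grip":0.55},{"dx":-18,"dy":0,"dz":0,"roll":0,"grip":0.55},{"dx":-24,"dy":0,"dz":0,"roll":0,"grip":0.55},{"dx":-30,"dy":0,"dz":0,"roll":0,"grip":0.55}]'
python3 -m handwheel '[{"dx":0,"dy":0,"dz":0,"roll":0,"grip":0.55}]' >/dev/null
python3 -c "
from h import *
go(543,183.5,112,-7.15)
im=get_image('top');cv2.imwrite('pics/t3.png',im[:,:,::-1]);cv2.imwrite('pics/t3c.png',cv2.resize(im[150:250,250:450,::-1],None,fx=4,fy=4,interpolation=cv2.INTER_NEAREST))"
```

```text
clock: 5.55
tcp_pos: [0.5306, 0.0816, 0.1118]
tool_rot: [-0.0, 0.75, 0.662, -0.0]
ft_force: [0.0, 1.7, 0.1]
grip_width: 0.0511
ft_force: [-0.3, 2.2, 0.3]
ft_force: [0.6, 0.9, -1.2]
clock: 7.42
tcp_pos: [0.5194, -0.0077, 0.1118]
tool_rot: [-0.0, 0.75, 0.662, -0.0]
ft_force: [0.5, 2.0, -0.3]
grip_width: 0.051
t 7.55 tcp [519.4  -7.8 111.9] F [-0.1  0.2  0. ] yang -7.17 tilt [ 0.   -0.02] grip 0.0506
dx dy dz [192.7  -0.5  -0.2] roll -0.02
```

View pics/t3c.png

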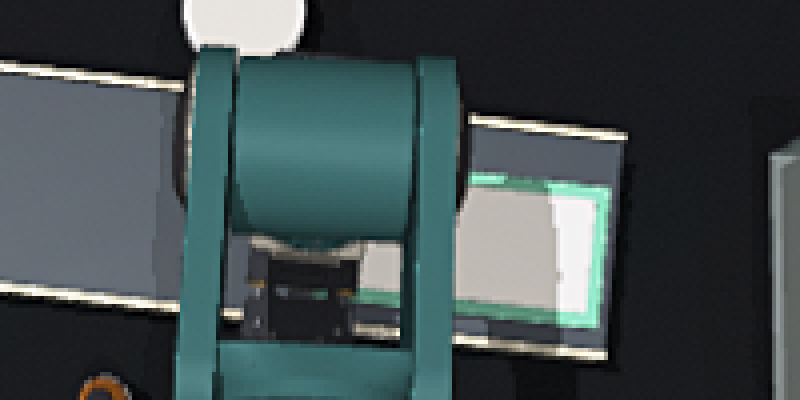

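```bash
python3 - <<'E'
from h import *
P=lambda x,y:(250+x/4-.4,150+y/4-.4)
A=ray("top",[P(613,184),P(599,328)],.090)*1000
B=ray("top",[P(627,140),P(607,352)],.085)*1000
print(A.round(1),B.round(1))
ax=np.array([.1244,.9922]); print("gap", A[:,:2]@ax-(B[:,:2].mean(0))@ax, "ledge end al",B[:,:2]@ax, "tcp",(telemetry.state()["tcp_pos"][:2]*1000)@ax)
for S,z in((A,.09),(B,.085)): d=S[0]-S[1]; print("yaw",np.degrees(np.arctan2(d[1],d[0])))
E
```

```text
[[ 545.  -225.1   90. ]
 [ 443.4 -211.5   90. ]] [[ 577.3 -237.3   85. ]
 [ 426.9 -217.6   85. ]]
gap [7.69748231 8.50018252] ledge end al [-163.66104879 -162.74825994] tcp 57.08079974923972
yaw -7.595148828021816
yaw -7.491003031643976
```

```bash

python3 -m handwheel '[{"dx":-6,"dy":0,"dz":0,"roll":0,"grip":0.55},{"dx":-12,"dy":0,"dz":0,"roll":0,"grip":0.55},{"dx":-18,"dy":0,"dz":0,"roll":0,"grip":0.55},{"dx":-24,"dy":0,"dz":0,"roll":0,"grip":0.55},{"dx":-29,"dy":0,"dz":0,"roll":0,"grip":0.55}]'
python3 -m handwheel '[{"dx":-2,"dy":0,"dz":0,"roll":0,"grip":0.55},{"dx":-4,"dy":0,"dz":0,"roll":0,"grip":0.55},{"dx":-4,"dy":0,"dz":0,"roll":0,"grip":0.55},{"dx":-4,"dy":0,"dz":0,"roll":0,"grip":0.55}]'
python3 -c "
from h import *
im=get_image('top');cv2.imwrite('pics/t4c.png',cv2.resize(im[150:250,330:450,::-1],None,fx=6,fy=6,interpolation=cv2.INTER_NEAREST))"
```

```text
clock: 8.22
tcp_pos: [0.5158, -0.0365, 0.1119]
tool_rot: [-0.0, 0.75, 0.662, 0.0]
ft_force: [1.4, 2.3, -0.7]
grip_width: 0.0512
clock: 8.72
tcp_pos: [0.5153, -0.0401, 0.1118]
tool_rot: [0.0, 0.75, 0.662, -0.0]
ft_force: [0.3, 0.3, -0.6]
grip_width: 0.0514
```

View pics/t4c.png

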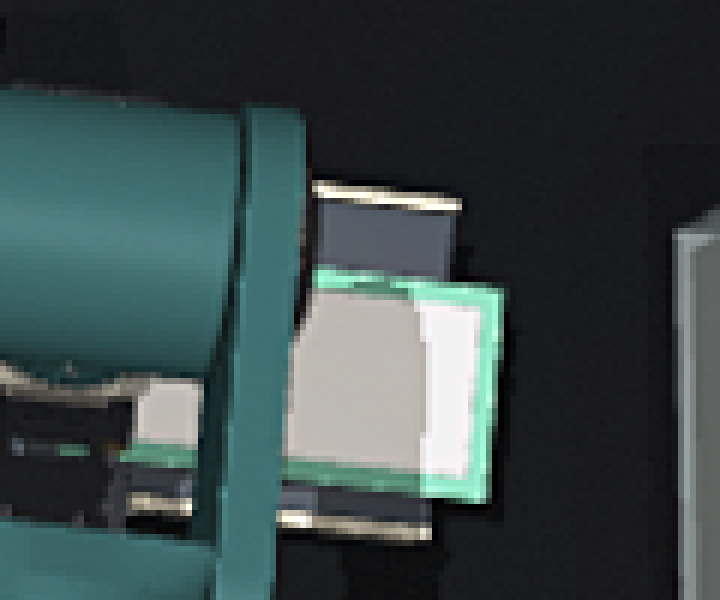

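```bash
python3 - <<'E'
from h import *
P=lambda x,y:(330+x/6-.42,150+y/6-.42)
A=ray("top",[P(508,288),P(491,504)],.090)*1000
B=ray("top",[P(456,215),P(431,535)],.085)*1000
ax=np.array([.1244,.9922]); print(A.round(1),A[:,:2]@ax, B[:,:2]@ax)
E
python3 -m handwheel '[{"dx":4,"dy":0,"dz":0,"roll":0,"grip":0.55},{"dx":15,"dy":0,"dz":0,"roll":0,"grip":0.55},{"dx":30,"dy":0,"dz":0,"roll":0,"grip":0.55},{"dx":30,"dy":0,"dz":50,"roll":0,"grip":0.55},{"dx":30,"dy":0,"dz":0,"roll":0,"grip":0.55}]' --help | head -3; python3 -c "
from h import *
go(0,0,0,-7.15)"
```

```text
[[ 539.  -257.4   90. ]
 [ 437.4 -245.3   90. ]] [-188.29292178 -189.01989989] [-161.66254432 -163.21919298]
t 8.78 tcp [515.3 -40.1 111.8] F [-0.2  0.   0.2] yang -7.13 tilt [-0.01 -0.02] grip 0.051
dx dy dz [ -24.2 -516.3  111.9] roll 0.02invalid input: not JSON, or not a number
```

That last handwheel call was refused, so nothing moved. It was just as well: one row in it had the wrong dz sign. The overhang measures about 26.5 mm, so I'll push 3 mm more, then back off and rise (dz negative) for a clear view.

```bash

python3 -m handwheel '[{"dx":-1,"dy":0,"dz":0,"roll":0,"grip":0.55},{"dx":-2,"dy":0,"dz":0,"roll":0,"grip":0.55},{"dx":-3,"dy":0,"dz":0,"roll":0,"grip":0.55},{"dx":-3.3,"dy":0,"dz":0,"roll":0,"grip":0.55},{"dx":-3.3,"dy":0,"dz":0,"roll":0,"grip":0.55}]'
python3 -m handwheel '[{"dx":4,"dy":0,"dz":0,"roll":0,"grip":0.55},{"dx":12,"dy":0,"dz":0,"roll":0,"grip":0.55},{"dx":30,"dy":0,"dz":0,"roll":0,"grip":0.55},{"dx":60,"dy":0,"dz":-20,"roll":0,"grip":0.55},{"dx":110,"dy":0,"dz":-50,"roll":0,"grip":0.55}]'
python3 -m handwheel '[{"dx":40,"dy":0,"dz":-40,"roll":0,"grip":0.55},{"dx":80,"dy":0,"dz":-70,"roll":0,"grip":0.55},{"dx":120,"dy":0,"dz":-70,"roll":0,"grip":0.55},{"dx":120,"dy":0,"dz":-70,"roll":0,"grip":0.55},{"dx":120,"dy":0,"dz":-70,"roll":0,"grip":0.55}]'
python3 - <<'E'
from h import *
im=get_image('top');cv2.imwrite('pics/t5.png',im[:,:,::-1]);cv2.imwrite('pics/t5c.png',cv2.resize(im[140:260,290:490,::-1],None,fx=4,fy=4,interpolation=cv2.INTER_NEAREST))
s=get_image('side');cv2.imwrite('pics/s5.png',s[:,:,::-1])
E
```

```text
clock: 9.4
tcp_pos: [0.5149, -0.0434, 0.1118]
tool_rot: [0.0, 0.75, 0.662, -0.0]
ft_force: [-0.6, -0.1, -0.7]
grip_width: 0.0513
clock: 10.02
tcp_pos: [0.5283, 0.0672, 0.1618]
tool_rot: [-0.0, 0.75, 0.661, -0.001]
ft_force: [1.0, -0.1, -0.4]
grip_width: 0.0513
clock: 10.65
tcp_pos: [0.5432, 0.1854, 0.2315]
tool_rot: [-0.0, 0.749, 0.662, -0.0]
ft_force: [-0.2, -1.4, -0.9]
grip_width: 0.0513
```

View pics/t5c.png

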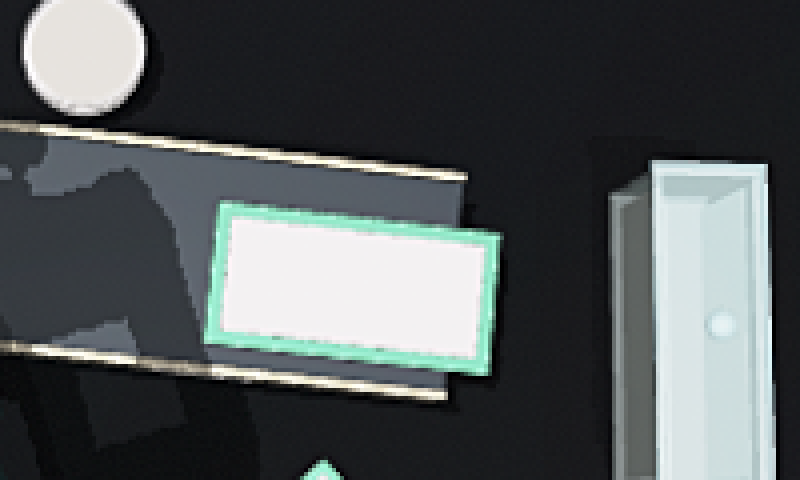

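View pics/s5.png

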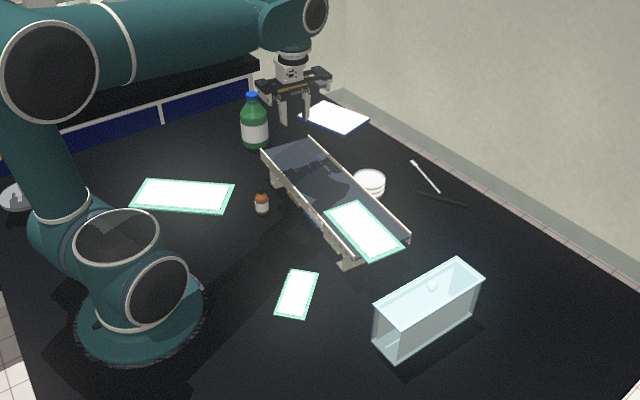

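The plate is clear in view, with corners in the crop at about (221,203), (500,233), (489,375) and (206,344). It lies flat and sticks out past the ledge end, which runs from (466,177) to (446,397). I'll measure it exactly.

```bash
python3 - <<'E'
from h import *
im=cv2.imread("pics/t5.png")[:,:,::-1];i=im.astype(int)
reg=np.zeros(im.shape[:2],bool);reg[150:240,330:430]=1
m=blob(reg&(i[...,1]>170)&((i[...,1]-i[...,0]>20)|(i.min(2)>225)),(380,208))
c=max(cv2.findContours(m.astype(np.uint8),0,cv2.CHAIN_APPROX_NONE)[0],key=len).reshape(-1,2)
p=rect(ray("top",c,.09));print("plate",p[0].round(1),np.round(p[1],1),np.degrees(p[2]).round(2))
l=find(cv2.imread("pics/top0.png")[:,:,::-1])["led"]
for nm,lc,y in(("rect",l[0],l[2]),("corners",np.array([533.05,22.3]),np.radians(-7.1))):
    ax=np.array([-np.sin(y),np.cos(y)]);print(nm,"overhang",(-(p[0]-lc)@ax-150).round(1),"dyaw",np.degrees(p[2]-y).round(2))
E
python3 - <<'E'
from h import *
# other objects unchanged: compare before/after pictures outside arm
a=cv2.imread("pics/side0.png");b=cv2.imread("pics/s5.png")
for n,(x0,y0,x1,y1) in dict(tank=(365,250,490,365),dropper=(250,188,272,216),bottle=(238,92,271,150)).items():
    print(n,cv2.absdiff(a,b)[y0:y1,x0:x1].mean().round(2))
a=cv2.imread("pics/top0.png");b=cv2.imread("pics/t5.png");print("dishes",cv2.absdiff(a,b)[135:170,293:328].mean().round(2))
E
```

```text
plate [ 500.4 -152.2] [100.7 198.4] -7.41
rect overhang 28.8 dyaw -0.23
corners overhang 27.2 dyaw -0.31
tank 6.72
dropper 8.77
bottle 8.04
dishes 0.53
```

```bash
python3 - <<'E'
import cv2,numpy as np
g=lambda f:cv2.imread(f,0).astype(np.float32)
a,b=g("pics/side0.png"),g("pics/s5.png")
for n,(x0,y0,x1,y1) in dict(tank=(365,250,490,365),dropper=(250,188,272,216),bottle=(238,92,271,150),bare=(500,120,600,200)).items():
    print(n,np.round(cv2.phaseCorrelate(a[y0:y1,x0:x1],b[y0:y1,x0:x1])[0],2),abs(a-b)[y0:y1,x0:x1].mean())
from station import order,telemetry
s=telemetry.state();print(s["tcp_pos"],s["ft_force"],s["clock"]);order.job_done()
E
```

```text
tank [0.59 0.17] 6.7195826
dropper [-0.21 -0.05] 8.813312
bottle [-0.05  0.24] 8.084117
bare [ 0.1  -0.07] 3.294875
[0.54335572 0.18454168 0.2316972 ] [-0.48791492 -0.29447501  0.06511612] 10.75
the job is handed in; nothing more can be done
```

I pushed the plate about 205 mm along the ledge towards the tank, with both part-open fingertips on its bare +y rim at 2–3 N. I then backed off, raised the arm clear and handed the job in at 10.75 s.

**Plate position:**
- **Overhang:** two final measurements gave 27.2 mm and 28.8 mm. An earlier edge reading plus the last 3.3 mm push suggests nearly 30 mm. They disagree by up to about 2.5 mm, and the camera calibration is good to about 2 mm.
- **Square:** the plate is within about 0.3° of the ledge direction.
- **Flat:** it lay flat in the side view. The coating was not touched in any view I took.

**Other objects:**
- **Dishes:** unchanged between the first and last top pictures.
- **Bottles:** image shifts of about 0.25 px or less in the side view.
- **Tank:** the shift read about 0.6 px. I took that as noise or lighting, since the arm never came near the tank, but I did not check it further.
- **Brightness:** the side pictures also differed by about 7–9 grey levels around the tank and bottles, against about 3 on bare bench, which I put down to lighting and the arm's shadow.

**Refused commands:** three move commands were refused and had no effect. Two were missing keys. The third carried a stray argument and also contained a wrong-direction row, so its refusal was luck.

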